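# Regrip the desoldering pump on the sloped rest and hang it up

### The arm

A 6-joint arm with a two-finger parallel gripper is mounted at the origin on the work surface. World frame = base frame: x ahead of the robot, y to its left, z up, the work surface at z = 0. Lengths are in m, angles in rad, forces in N, time in s.
With the tool pointing down it reaches from about 0.375 to 0.9 m from the base axis. Payload 3.1 kg.
Tool frame: the origin (TCP) lies midway between the tips of the shut fingers; the grasp point (between the pads) lies 19 mm behind it (pinch_z is the distance from the TCP to the grasp point, in m); z points along the fingers, y is the line along which they close (so a half turn about z gives the same grasp; the last joint's range is limited). The gripper opens to 85 mm and grips with 20 to 120 N. Pads are 22 mm wide; open, the fingers measure 114 mm over their backs; the gripper's body (76 mm by 85 mm) begins 54 mm behind the grasp point. The pads swing forward as they close: fully open they stand 13 mm farther back than shut.
Start: joints at [1.034, 0.527, 1.433, -0, 1.181, -0.178], TCP at [0.219, 0.585, 0.231] pointing down, gripper open.
Joint ranges: [-3.08, 3.08], [-0.75, 2.2], [0.22, 2.44], [-1.43, 4.57], [0, 2.65], [-2.85, 2.85]. Speed limits (rad/s): [2.79, 2.79, 3.14, 3.14, 3.14, 3.14].

### API

Orientations are given as a unit quaternion [x, y, z, w].
In Python, from station import sense, snapshot, camera_params, sign_off, pinch_z gives the robot as it stands. The module is installed in compiled form; this text tells all that it offers.
- The arm moves only by the shell command python3 -m handwheel 'ROWS' [FORCE]. ROWS is JSON, a list that holds one entry, the list of rows, each a list of 7 numbers: the turn, a rotation vector about the tool's x, y, z in degrees, then the shift along the tool's x, y, z in m, then the opening, from 0 (shut) to 1 (fully open). A call has 1 to 20 rows; each row shifts and turns the commanded pose from where the row before left it, along the tool's axes as they then stand; what a row does not reach is not made up. A row lasts 1/8 s, in which the tool goes at most 62.5 mm and 10.7 degrees, less where a joint would pass 70% of its speed; a pose out of reach is approached as far as the arm can. A call with a gripper value outside its range is refused whole. The fingers move at their own pace and stop on an object; FORCE is the grip in N (left out, the last holds). Time passes only in rows, so rows that do not move let the fingers close. It gives the time, the measured TCP pose, the force, the opening and the grip force at its end, in the units of the state.
- sense(): the state, without advancing time (a new reading comes with each control period).
- snapshot(name): name is "scene" or "top"; returns the picture (400x640x3 uint8, red, green, blue); there is no depth.
- camera_params(name): a dict with "fx", "fy", "cx", "cy" (pixels), "k1" (the pictures are not rectified: a ray, as slopes to the right and down, at radius r is drawn at 1 + k1 r^2 times it, then the intrinsics apply), "world_to_cam" (4x4, takes a point from world to camera coordinates). Camera axes: x right, y down, z forward; pixel columns grow to the right and rows downward; lengths in m; the calibration is good to about 2 mm. A picture is of the moment at which its call begins. camera_params takes no time and is no camera call.
- sign_off(): hands the job in; it is judged then, once.
The state is a dict: "t": time; "q": joint angles; "qd": joint speeds; "tau": joint torques, N m; "tcp_pos": TCP position; "tool_rot": TCP orientation; "force": force on the tool from outside, world axes, zero at the start; "ft_torque": the same for the moment, N m; "finger_gap": opening from 0.0 (shut) to 1.0 (fully open); "gripper_force": force on a finger pad.
Only numpy, scipy, OpenCV 4.12 (cv2) and the standard library are available. Lean on these libraries where they do the work, as an engineer would, in place of code of your own. Each camera call takes 0.05 s, during which the arm holds its last target. There are 200 camera calls.

### The job

Put the desoldering pump away: pick it up off the bench, lay it in the sloped rest with its barrel in the channel, nozzle down, its shoulder against the top of the channel, and let go of it there. Then take it afresh by the tail end of its grip and hang it upright, nozzle down, in the fork holder whose slot fits it, its grip seated flat on the fork between the lips, and let go. Don't drop it, and leave the other things on the bench where they are.

Things in the scene. Friction and masses are not known exactly. Their poses are not given: they have to be found in the camera images.
- pump_center (a point): Desoldering pump, a loose hand tool of some 130 g: square black grip 26 x 26, 85 long, then a thinner barrel and nozzle. This point: on its axis inside the grip, 50 ahead of the tail end, 35 behind the grip's front, near its balance point. x runs towards the nozzle; y and z are square to the grip's faces. It starts lying flat on the grip, this point 13 above the bench. (Lengths in mm.)
- pump_shoulder (a point): Centre of the pump's shoulder, on its axis: the step where the square grip ends and the round aluminium barrel (14 across, 75 long) begins. Same axes as pump_center. A round 4 thick steel button on the tail end is only seen, not felt. (Lengths in mm.)
- pump_tip (a point): End of the pump's white nozzle (15 long, tapered), on its axis, 90 ahead of the shoulder. Same axes as pump_center. (Lengths in mm.)
- rest: Sloped steel rest, fixed. Origin: where the centre of the pump's shoulder belongs, 95 above the bench. x points down the slope (45 degrees below level), as the nozzle must; z square out of the slope; y level across it. x 0 to 66: channel for the barrel, open on top and at both ends, 18 wide inside, floor at z -7, walls 6 thick up to z 11, whose upper ends stop the shoulder at x 0. (Lengths in mm.)
- stand: The fixed foot that carries the rest: base plate 150 x 75 x 8, with a post 14 wide below the slope. Uphill of the channel (rest's x -72 to 0) the grip lies on a bare strip 16 wide, its top at rest's z -13, so the grip's sides stay free for fingers. Let go short of its stop, the pump may slide down to it or stick: ease it down. (Lengths in mm.)
- holder_seat (a point): Fork holder that fits the pump: of three fixed aluminium holders alike but for the slot, the one of middle slot width, 19. Point: seat centre on the fork's top face, 135 above the bench, where the hanging pump's shoulder centre belongs. z up. Slot along x, -26 to 18, open above, below and at its -x end. Fork 52 wide, 8 thick. Lips 6 high at x -26 to -20 and 18 to 24; grip sits square between. (Lengths in mm.)
- holder_narrow_seat (a point): Same point on the holder with the narrow slot, 8 wide: the barrel does not enter it. On all three holders the post (24 wide) stands under the fork at x 26 to 46, the base plate is 90 x 75 x 8, and nothing rises above the lips. (Lengths in mm.)
- holder_wide_seat (a point): Same point on the holder with the wide slot, 34 wide: the grip would drop through it. (Lengths in mm.)
- capacitor: Bystander: an aluminium capacitor can, 36 across and 50 high, standing (mm). Origin at its underside. Leave it where it is.
- jar: Bystander: a lidded screw jar, 54 across and 65 high (mm). Origin at its underside. Leave it where it is.
- meter: Bystander: a black multimeter lying flat, 150 x 78 x 36 (mm). Origin at its underside. Leave it where it is.
- screwdriver: Bystander: a screwdriver lying flat (mm). Origin at its underside. Leave it where it is.
- spool: Bystander: an empty grey plastic spool, 60 across and 40 high (mm). Origin at its underside. Leave it where it is.
- wrench: Bystander: a wrench lying flat (mm). Origin at its underside. Leave it where it is.
- board: Bystander: a green circuit board with parts on it, 110 x 85, about 32 high (mm). Origin at its underside. Leave it where it is.
Not all that is in view belongs to the job. There is more than one size of the part that bears pump_center; the job needs the smallest.

How it is judged:
By the outcome, as a careful person would: the job done as asked, in the order asked, and still so for the second after the job is handed in, with the robot touching nothing.
It also fails if it takes over 72 s, if anything falls off the work surface, if the arm or the gripper's body presses on something with over 40 N, if the wrist force passes 120 N, or if a joint passes its speed limit or range.

## Working session

There is one attempt and no reset: what is moved stays moved. The work goes in short steps, Python scripts to look and compute and a shell command to move; the robot and the scene stay as the last step left them, time stands still between calls to the robot, and variables do not carry over. Pictures are saved under pics/ and viewed, at most 10 in all, crops included, and the job is handed in when it is done.

```bash
mkdir -p pics
python3 - <<'E'
from station import *
import cv2,numpy as np
np.set_printoptions(precision=4,suppress=True)
for n in("scene","top"):
    im=snapshot(n);cv2.imwrite(f"pics/{n}0.png",im[:,:,::-1])
    p=camera_params(n);print(n,{k:(np.array(v) if k=="world_to_cam" else v) for k,v in p.items()})
s=sense();print(pinch_z, s)
E
```

```text
scene {'fx': 385.1453371886999, 'fy': 385.1453371886999, 'cx': 318.70854908102143, 'cy': 198.52805213358386, 'k1': -0.08727819536001685, 'world_to_cam': array([[-0.0607,  0.998 , -0.0151,  0.0951],
       [ 0.7709,  0.0373, -0.6359, -0.3497],
       [-0.6341, -0.0502, -0.7716,  1.6637],
       [ 0.    ,  0.    ,  0.    ,  1.    ]])}
top {'fx': 393.05107986711175, 'fy': 393.05107986711175, 'cx': 319.9885618482075, 'cy': 202.4029762983696, 'k1': -0.0002891376867605393, 'world_to_cam': array([[-0.0038, -0.9998, -0.0207, -0.0679],
       [-0.9954,  0.0058, -0.0954,  0.5311],
       [ 0.0955,  0.0202, -0.9952,  1.2363],
       [ 0.    ,  0.    ,  0.    ,  1.    ]])}
0.0187 {'t': 0.1, 'q': array([ 1.0335,  0.5284,  1.4337, -0.    ,  1.1814, -0.1785]), 'qd': array([-0.0005, -0.0012, -0.0022,  0.    , -0.0001, -0.001 ]), 'tau': array([  0.0005, -44.3306, -17.8586,  -0.0002,   0.0038,   0.    ]), 'tcp_pos': array([0.2191, 0.5847, 0.2304]), 'tool_rot': array([ 0.1785,  0.9839, -0.0009, -0.0003]), 'force': array([-0.078 , -0.2913,  1.3567]), 'ft_torque': array([-0.0117, -0.0098, -0.0182]), 'gripper_force': 0.0, 'finger_gap': 0.9995188928906602}
```

View pics/scene0.png

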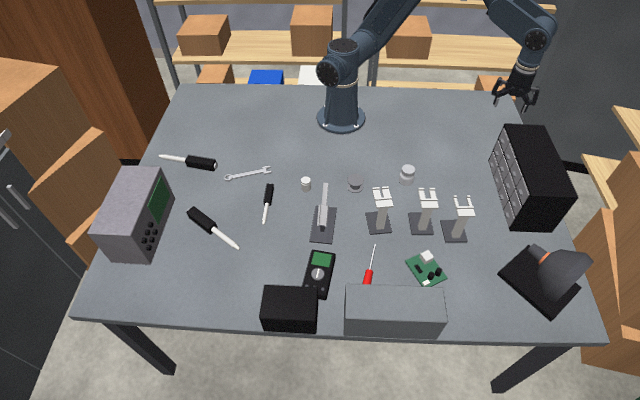

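View pics/top0.png

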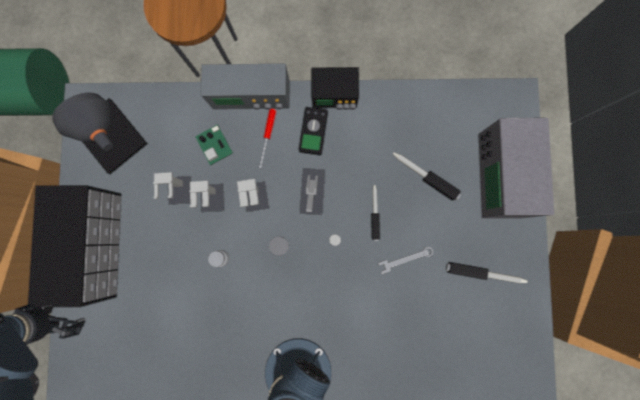

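The top view shows three pump-like tools: (375,213), (427,177) and (487,272). The first has a grip of about 27 px, or about 85 mm, so it should be the smallest. The three fork holders are at (163,185), (200,193) and (248,192), and the rest is at (312,190). Next I'll take an enlarged crop and measure.

```bash
cat > h.py <<'E'
from station import *
import cv2,numpy as np
from scipy.spatial.transform import Rotation as R
np.set_printoptions(precision=4,suppress=True)
P={n:camera_params(n) for n in("scene","top")}
for p in P.values():
    p["K"]=np.array([[p["fx"],0,p["cx"]],[0,p["fy"],p["cy"]],[0,0,1.]]);p["D"]=np.array([p["k1"],0,0,0,0.]);p["T"]=np.array(p["world_to_cam"])
def ray(n,uv):
    p=P[n];x=cv2.undistortPoints(np.float64(uv).reshape(-1,1,2),p["K"],p["D"]).reshape(-1,2)
    d=np.c_[x,np.ones(len(x))]@p["T"][:3,:3];o=-p["T"][:3,:3].T@p["T"][:3,3];return o,d
def plane(n,uv,z):
    o,d=ray(n,uv);return o+d*((z-o[2])/d[:,2])[:,None]
def proj(n,X):
    p=P[n];X=np.float64(X).reshape(-1,1,3);return cv2.projectPoints(X,cv2.Rodrigues(p["T"][:3,:3])[0],p["T"][:3,3],p["K"],p["D"])[0].reshape(-1,2)
def tri(uvs,uvt):
    (o1,d1),(o2,d2)=ray("scene",uvs),ray("top",uvt);out=[]
    for a,b in zip(d1,d2):
        a=a/np.linalg.norm(a);b=b/np.linalg.norm(b)
        s=np.linalg.lstsq(np.c_[a,-b],o2-o1,rcond=None)[0];A,B=o1+s[0]*a,o2+s[1]*b
        out.append(np.r_[(A+B)/2,np.linalg.norm(A-B)])
    return np.array(out)
E
python3 - <<'E'
from h import *
t=cv2.imread("pics/top0.png");s=cv2.imread("pics/scene0.png")
a=cv2.resize(t[160:250,145:395],None,fx=3.2,fy=3.2,interpolation=cv2.INTER_CUBIC)
b=cv2.resize(s[168:253,250:500],None,fx=3.2,fy=3.2,interpolation=cv2.INTER_CUBIC)
cv2.imwrite("pics/crop1.png",np.vstack([a,b]))
# dark grips
for n,im in(("top",t),("scene",s)):
    m=(im.max(2)<50).astype(np.uint8)
    for c in cv2.findContours(m,cv2.RETR_EXTERNAL,cv2.CHAIN_APPROX_NONE)[0]:
        if 60<cv2.contourArea(c)<1200:
            r=cv2.minAreaRect(c);bx=cv2.boxPoints(r);W=plane(n,bx,.026 if n=="top" else .013)
            print(n,np.round(r[0],1),np.round(r[1],1),round(r[2],1),"W",plane(n,[r[0]],.026)[0],np.linalg.norm(W[0]-W[1]),np.linalg.norm(W[1]-W[2]))
E
```

```text
top [277.1 388.6] [14.9 22.1] 70.7 W [-0.0433  0.0636  0.026 ] 0.06793027692844116 0.0442990499050302
top [ 18.5 386.5] [37. 25.] 0.0 W [-0.04    0.8712  0.026 ] 0.0751520912548876 0.11747864365851683
top [302.3 365.2] [53.9 30. ] 4.7 W [ 0.0265 -0.0141  0.026 ] 0.08971686101629853 0.1669504581488907
top [ 72.  328.5] [15. 22.] 90.0 W [0.1362 0.7123 0.026 ] 0.0703496403820096 0.04608963879831949
top [467.5 269.9] [36.9  8.9] 10.5 W [ 0.3159 -0.5312  0.026 ] 0.027843497092336456 0.11382184391143743
top [375.  225.5] [23.  6.] 90.0 W [ 0.4559 -0.245   0.026 ] 0.019069149324014975 0.07300965248078978
top [440.7 185.3] [36.3 11.4] 33.7 W [ 0.5835 -0.4567  0.026 ] 0.03708661059135713 0.11472548789638648
top [489.7 186. ] [47.8 14.6] 86.8 W [ 0.58   -0.6121  0.026 ] 0.04667515391340498 0.15356585436723946
top [486.5 146. ] [32. 13.] 90.0 W [ 0.7101 -0.6076  0.026 ] 0.041679702578598106 0.10502882162732693
scene [515.5 373.8] [18.7 57.8] 52.6 W [1.0437 0.4818 0.026 ] 0.17453440808872955 0.04597486102031268
scene [ 19.5 374. ] [39. 50.] 0.0 W [ 1.1384 -0.8454  0.026 ] 0.15071670499688025 0.1
[... 461 characters left out ...]
. ] 37.9 W [ 0.5884 -0.4582  0.026 ] 0.04550088091279362 0.1381365398371915
scene [268.5 194.2] [ 7.2 21.2] 9.5 W [ 0.4669 -0.2445  0.026 ] 0.09834101016892029 0.027468415862917733
scene [129.  161.5] [ 5. 20.] 90.0 W [ 0.3262 -0.8217  0.026 ] 0.0851943946463249 0.029459979735467566
scene [199.9 162.8] [30.1 11.2] 9.5 W [ 0.323  -0.5323  0.026 ] 0.061656875738910835 0.12928643398493642
scene [516.   88.5] [45.3 39.5] 14.5 W [-0.2349  0.8196  0.026 ] 0.3596632061334466 0.22078555922441095
scene [327.2  74.4] [25.  17.9] 63.4 W [-0.2956 -0.072   0.026 ] 0.10968537891408087 0.20905423277153673
scene [535.5  40.5] [19. 21.] 90.0 W [-0.7186  1.0713  0.026 ] 0.13490805179451723 0.24119855700752835
```

View pics/crop1.png

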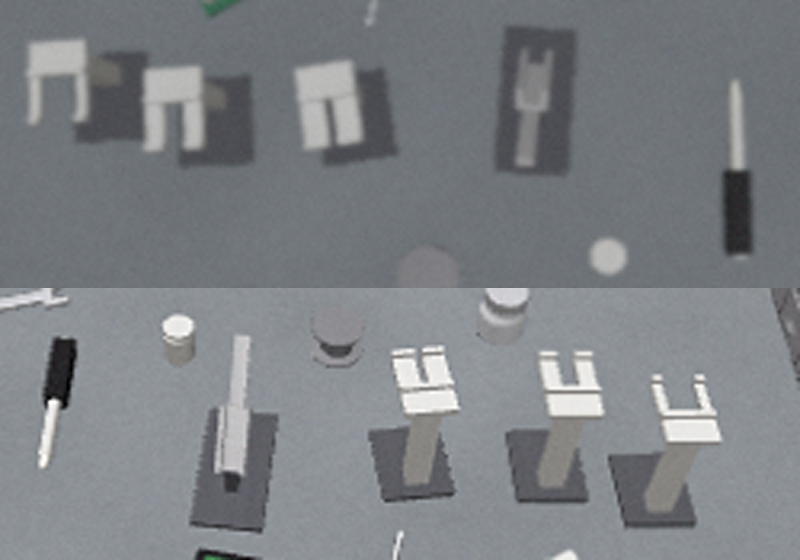

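The crop confirms the choices. The pump at top (375,213) has the smallest grip (about 27 px, or 85 mm; the other two are about 115 mm). The middle of the three holders, top (200,193), has the middle slot, and the holders either side are the wide (163,185) and narrow (248,192) ones. The rest is at (312,190), with its channel running downhill away from the robot. Now the fine measurements.

Run:
```python
from h import *
ims={n:np.mean([snapshot(n).astype(float) for _ in range(6)],0) for n in P}
np.savez("im0.npz",**ims)
def comps(n,lo,hi,roi,sc=4,minA=20):
    x0,y0,x1,y1=roi;g=cv2.resize(ims[n][y0:y1,x0:x1].mean(2),None,fx=sc,fy=sc,interpolation=cv2.INTER_CUBIC)
    m=((g>lo)&(g<hi)).astype(np.uint8)
    for c in cv2.findContours(m,cv2.RETR_EXTERNAL,cv2.CHAIN_APPROX_NONE)[0]:
        c=(c.reshape(-1,2)+.5)/sc-.5+[x0,y0]
        if cv2.contourArea(c.astype(np.float32))>minA: yield c.astype(np.float32)
print("bench",ims["top"][225,330],"base",ims["top"][175,322],"grip",ims["top"][225,375],"fork",ims["top"][186,200],"rest",ims["top"][203,309], ims["top"][190,311],"post",ims["top"][190,213])
print("HOLDERS")
for c in comps("top",150,999,(140,160,270,215)):
    W=plane("top",c,.135)[:,:2].astype(np.float32)*1000;r=cv2.minAreaRect(W);print(r,np.round(cv2.boxPoints(r),1).tolist())
print("BASE rest")
for c in comps("top",0,91,(290,155,340,225),minA=300):
    W=plane("top",c,.008)[:,:2].astype(np.float32)*1000;r=cv2.minAreaRect(W);print(r)
print("PUMP grip")
for c in comps("top",0,70,(360,200,390,250)):
    W=plane("top",c,.026)[:,:2].astype(np.float32)*1000;r=cv2.minAreaRect(W);print(r,np.round(cv2.boxPoints(r),1).tolist())
print("PUMP barrel")
for c in comps("top",140,999,(360,180,390,216)):
    W=plane("top",c,.013)[:,:2].astype(np.float32)*1000;r=cv2.minAreaRect(W);print(r)
g=ims["top"].mean(2)
print("rest patch");print(g[170:216,303:322].astype(int))
```

```text
bench [109.3333 115.5    120.    ] base [77.8333 78.3333 84.3333] grip [43.8333 42.6667 44.8333] fork [186.3333 186.3333 184.6667] rest [130.1667 129.     129.8333] [129.6667 128.8333 130.6667] post [107.5    107.     103.6667]
HOLDERS
((549.1937866210938, 285.1836242675781), (76.34293365478516, 52.68831253051758), 1.6035807132720947) [[510.29998779296875, 310.3999938964844], [511.79998779296875, 257.79998779296875], [588.0999755859375, 259.8999938964844], [586.5999755859375, 312.6000061035156]]
((551.552734375, 142.12530517578125), (75.96021270751953, 53.35791778564453), 8.866823196411133) [[509.8999938964844, 162.60000610351562], [518.0999755859375, 109.9000015258789], [593.2000122070312, 121.5999984741211], [585.0, 174.3000030517578]]
((575.2138061523438, 394.7878723144531), (75.26675415039062, 54.178741455078125), 3.107614278793335) [[536.2000122070312, 419.79998779296875], [539.0999755859375, 365.70001220703125], [614.2999877929688, 369.79998779296875], [611.2999877929688, 423.8999938964844]]
BASE rest
((569.8657836914062, -44.33926773071289), (74.78014373779297, 149.80494689941
[... 3433 characters left out ...]
 127 119 101  84  78  80  78  78  77  79  80
   79]
 [ 78  78  87 111 128 132 132 130 117  97  82  80  80  79  77  79  79  80
   81]
 [ 78  80  93 121 138 140 139 136 121  96  81  78  79  80  78  78  79  79
   82]
 [ 78  80  95 123 142 146 146 143 126  98  81  79  81  79  80  78  79  80
   82]
 [ 78  79  88 109 126 128 130 131 117  93  81  77  79  80  79  79  79  80
   81]
 [ 81  80  82  88  93  95  96  96  92  83  79  79  81  81  78  79  81  80
   83]
 [ 92  91  90  86  86  84  84  83  83  82  81  81  82  82  81  82  82  84
   91]
 [110 108 104  97  95  96  97  94  93  93  91  91  94  93  93  94  94  93
   96]
 [115 115 112 112 112 111 111 110 110 109 109 109 110 110 110 112 109 106
  106]]
```

```bash
cat >> h.py <<'E'
def rz(a): return R.from_euler("z",a,degrees=True)
def restframe(o,yaw): return np.array(o),rz(yaw).as_matrix()@np.array([[.70711,0,.70711],[0,1,0],[-.70711,0,.70711]])
def go(pos,Rm):
    """turn (deg, tool axes) and then shift in tool axes before / after the turn"""
    s=sense();R0=R.from_quat(s["tool_rot"]);d=np.array(pos)-s["tcp_pos"]
    print("turn",(R0.inv()*R.from_matrix(Rm)).as_rotvec(degrees=True),"shift(before-turn axes)",R0.inv().apply(d),"shift(after-turn axes)",Rm.T@d)
E
python3 - <<'E'
from h import *
ims=np.load("im0.npz");g={n:ims[n].mean(2) for n in P}
# rest
a=plane("top",[[308.7,208.7]],.1367)[0];b=plane("top",[[306.2,187.6],[315.5,187.6]],.1028)
yaw=-4.05;u=np.array([np.cos(np.radians(yaw)),np.sin(np.radians(yaw))]);n=np.array([-u[1],u[0]]);C=np.array([.56987,-.04434])
print("strip end->origin s",(a[:2]-C)@u+.0601,"lat",(a[:2]-C)@n); 
for q in b: print("wall top->origin s",(q[:2]-C)@u-.0078,"lat",(q[:2]-C)@n)
# lateral: crossing centre on rows, strip plane and wall top plane
for rows,zz,w in((range(196,207),-.013,.016),(range(180,187),.011,.03)):
    o0,M=restframe([*(C+u*((a[:2]-C)@u+.0601)),.095],yaw)
    for r in rows:
        l=g["top"][r,300:325];k=np.where(l>104)[0]
        L=300+k[0]-(l[k[0]]-104)/(l[k[0]]-l[k[0]-1]);Rr=300+k[-1]+(l[k[-1]]-104)/(l[k[-1]]-l[k[-1]+1])
        o,d=ray("top",[[L,r],[Rr,r]]);t=((zz-(o-o0)@M[:,2])/(d@M[:,2]))[:,None];X=(o+d*t-o0)@M
        if r%3==0: print(r,"rest-frame y edges mm",X[:,1]*1e3,"mid",X[:,1].mean()*1e3,"x",X[0,0]*1e3)
# holder ortho sampling, rough frame origin at rect centre -10
h0=np.array([.54919,.28518]);hy=1.6
def ortho(nm,xs,ys,z):
    e=np.array([np.cos(np.radians(hy)),np.sin(np.radians(hy))]);f=np.array([-e[1],e[0]])
    X,Y=np.meshgrid(xs,ys,indexing="ij");W=h0+X[...,None]*e+Y[...,None]*f
    p=proj(nm,np.c_[W.reshape(-1,2),np.full(X.size,z)]).astype(np.float32).reshape(*X.shape,2)
    return cv2.remap(g[nm].astype(np.float32),p[...,0],p[...,1],cv2.INTER_CUBIC)
for nm in P:
    v=ortho(nm,np.arange(-.030,-.005,.002),np.arange(-.034,.0341,.002),.135).mean(0)
    print(nm,"across y",[(round(y*1e3),int(q)) for y,q in zip(np.arange(-.034,.0341,.002),v)])
    xs=np.arange(-.046,.0461,.002)
    print(nm,"along slot",[(round(y*1e3),int(q)) for y,q in zip(xs,ortho(nm,xs,np.arange(-.003,.0031,.001),.135).mean(1))])
    print(nm,"along prong",[(round(y*1e3),int(q)) for y,q in zip(xs,ortho(nm,xs,np.r_[np.arange(-.02,-.014,.001),np.arange(.014,.02,.001)],.135).mean(1))])
E
```

```text
strip end->origin s -0.008147480759379669 lat -0.00017602828329944375
wall top->origin s -0.01015412546477436 lat 0.01367262356214347
wall top->origin s -0.008353557450423363 lat -0.014384783519403676Traceback (most recent call last):
  File "<stdin>", line 13, in <module>
IndexError: index 25 is out of bounds for axis 0 with size 25
```

```bash
cat > m.py <<'E'
from h import *
ims=np.load("im0.npz");g={n:ims[n].mean(2) for n in P}
yaw=-4.05;u=np.array([np.cos(np.radians(yaw)),np.sin(np.radians(yaw))]);C=np.array([.56987,-.04434])
o0,M=restframe([*(C-u*.0088),.095],yaw);print("rest",o0)
for rows,zz in((range(196,207),-.013),(range(180,187),.011)):
    for r in rows:
        l=g["top"][r,303:321];k=np.where(l>104)[0]
        L=303+k[0]-(l[k[0]]-104)/(l[k[0]]-l[k[0]-1]);Rr=303+k[-1]+(l[k[-1]]-104)/(l[k[-1]]-l[k[-1]+1])
        o,d=ray("top",[[L,r],[Rr,r]]);t=((zz-(o-o0)@M[:,2])/(d@M[:,2]))[:,None];X=(o+d*t-o0)@M
        if r%3==0: print(r,"y edges",X[:,1]*1e3,"mid",X[:,1].mean()*1e3,"x",X[0,0]*1e3)
h0=np.array([.54919,.28518]);hy=1.6
e=np.array([np.cos(np.radians(hy)),np.sin(np.radians(hy))]);f=np.array([-e[1],e[0]])
def ortho(nm,xs,ys,z):
    X,Y=np.meshgrid(xs,ys,indexing="ij");W=h0+X[...,None]*e+Y[...,None]*f
    p=proj(nm,np.c_[W.reshape(-1,2),np.full(X.size,z)]).astype(np.float32).reshape(*X.shape,2)
    return cv2.remap(g[nm].astype(np.float32),p[...,0],p[...,1],cv2.INTER_CUBIC)
xs=np.arange(-.046,.0461,.002);ys=np.arange(-.034,.0341,.002)
S=lambda a,v:" ".join(f"{round(i*1e3)}:{int(q)}" for i,q in zip(a,v))
for nm in P:
    print(nm,"across y",S(ys,ortho(nm,np.arange(-.028,-.005,.002),ys,.135).mean(0)))
    print(nm,"slot",S(xs,ortho(nm,xs,np.arange(-.003,.0031,.001),.135).mean(1)))
    print(nm,"prong",S(xs,ortho(nm,xs,np.r_[np.arange(-.02,-.014,.001),np.arange(.014,.02,.001)],.135).mean(1)))
# overlay check
hs=h0-.010*e
def H(x,y,z): return np.r_[hs+x*e+y*f,.135+z]
pts=[H(*p) for p in [(-.026,-.026,0),(-.026,.026,0),(-.026,-.0095,0),(-.026,.0095,0),(.018,-.0095,0),(.018,.0095,0),(.046,-.026,0),(.046,.026,0)]]
pts+=[o0+M@np.array(p) for p in [(0,.015,.011),(0,-.015,.011),(.066,.015,.011),(.066,-.015,.011),(-.072,.008,-.013),(-.072,-.008,-.013)]]
py=-.2465
pts+=[[.4125,py+.013,.026],[.4125,py-.013,.026],[.4975,py-.013,.026],[.4975,py+.013,.026],[.5875,py,.013]]
pan=[]
for nm,(x0,y0,x1,y1) in(("top",(180,165,390,250)),("scene",(255,165,465,250))):
    k=3.8;im=cv2.resize(ims[nm].astype(np.uint8)[y0:y1,x0:x1,::-1],None,fx=k,fy=k,interpolation=cv2.INTER_CUBIC)
    for q in proj(nm,pts): cv2.circle(im,tuple(int(round(v)) for v in (q-[x0,y0]+.5)*k-.5),2,(0,0,255),-1)
    pan.append(im[:300])
cv2.imwrite("pics/ov1.png",np.vstack(pan))
E
python3 m.py
```

```text
rest [ 0.5611 -0.0437  0.095 ]
198 y edges [ 8.8761 -7.8031] mid 0.5364734501219653 x -22.01765475647079
201 y edges [ 8.7078 -8.1802] mid 0.2638261069305894 x -36.32058751793963
204 y edges [ 8.6512 -8.6888] mid -0.018803939235619363 x -50.371200343806116
180 y edges [ 15.178  -16.2941] mid -0.5580751350560591 x 36.474875594840164
183 y edges [ 14.8157 -15.9497] mid -0.5670178254014351 x 20.964488438234085
186 y edges [ 15.4748 -16.2011] mid -0.36314294401531416 x 5.64939256206513
scene across y -34:140 -32:144 -30:169 -28:207 -26:233 -24:237 -22:234 -20:233 -18:235 -16:235 -14:224 -12:194 -10:159 -8:142 -6:143 -4:146 -2:145 0:143 2:136 4:141 6:178 8:219 10:235 12:236 14:233 16:232 18:235 20:236 22:214 24:175 26:149 28:142 30:144 32:145 34:145
scene slot -46:146 -44:146 -42:146 -40:146 -38:146 -36:146 -34:145 -32:144 -30:144 -28:143 -26:143 -24:142 -22:141 -20:141 -18:141 -16:142 -14:142 -12:143 -10:142 -8:141 -6:135 -4:140 -2:161 0:193 2:233 4:241 6:176 8:120 10:154 12:217 14:235 16:233 18:234 20:231 22:231 24:232 26:232 28:232 30:233 32:232 34:234 36:215 38:164 40:121 42:122 44:13
[... 626 characters left out ...]
p slot -46:109 -44:110 -42:110 -40:110 -38:110 -36:109 -34:108 -32:109 -30:109 -28:110 -26:110 -24:110 -22:110 -20:110 -18:110 -16:109 -14:108 -12:109 -10:109 -8:109 -6:109 -4:110 -2:111 0:109 2:113 4:124 6:149 8:172 10:181 12:184 14:185 16:184 18:184 20:185 22:186 24:186 26:186 28:185 30:185 32:184 34:178 36:164 38:143 40:124 42:117 44:113 46:113
top prong -46:94 -44:95 -42:101 -40:120 -38:148 -36:169 -34:180 -32:184 -30:184 -28:184 -26:184 -24:184 -22:184 -20:185 -18:185 -16:185 -14:186 -12:186 -10:186 -8:186 -6:186 -4:186 -2:186 0:185 2:182 4:176 6:173 8:176 10:181 12:184 14:185 16:185 18:185 20:185 22:186 24:186 26:186 28:186 30:185 32:184 34:181 36:168 38:145 40:126 42:116 44:113 46:114
```

View pics/ov1.png

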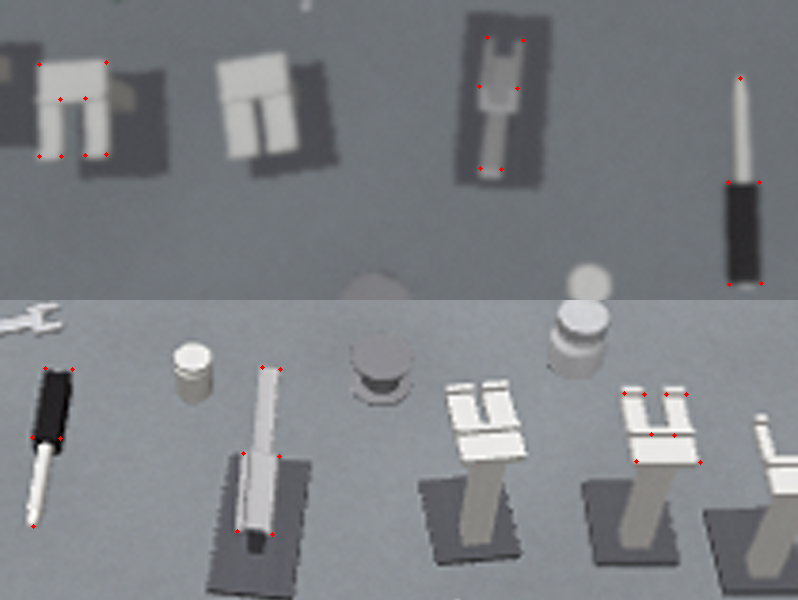

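The overlay dots sit on the pump, rest and middle fork in both views, to within 1–3 mm. Comparing the two views gives holder_seat ≈ (0.537, 0.283, 0.135) with yaw 1.6°, and the rest at (0.561, -0.044, 0.095) with yaw -4°. Next I move above the pump.

```bash
python3 -m handwheel '[[[0,0,0,-0.0291,-0.0326,0,1],[0,0,0,-0.0291,-0.0326,0,1],[0,0,0,-0.0291,-0.0326,0,1],[0,0,0,-0.0291,-0.0326,0,1],[0,0,0,-0.0291,-0.0326,0,1],[0,0,0,-0.0291,-0.0326,0,1],[0,0,0,-0.0291,-0.0326,0,1],[0,0,0,-0.0324,-0.0336,0,1],[0,0,0,-0.0324,-0.0336,0,1],[0,0,0,-0.0324,-0.0336,0,1],[0,0,0,-0.0324,-0.0336,0,1],[0,0,0,-0.0324,-0.0336,0,1],[0,0,0,-0.0324,-0.0336,0,1],[0,0,0,-0.0324,-0.0336,0,1],[0,0,0,-0.0178,-0.046,0,1],[0,0,0,-0.0178,-0.046,0,1],[0,0,0,-0.0178,-0.046,0,1],[0,0,0,-0.0178,-0.046,0,1],[0,0,0,-0.0178,-0.046,0,1],[0,0,0,0,0,0,1]]]' 40
python3 - <<'E'
from h import *
print(sense()["q"]); M=np.array([[1,0,0],[0,-1,0],[0,0,-1.]]); go([.4625,-.2465,.1],rz(0.2).as_matrix()@M)
E
```

```text
t: 3.2
tcp_pos: [0.463, -0.2505, 0.2316]
tool_rot: [0.181, 0.984, -0.001, 0.001]
force: [-0.1, 0.2, -0.5]
finger_gap: 0.999
gripper_force: 0.0
[-0.7081  0.3938  1.6804 -0.0006  1.0643 -1.9153]
turn [  0.193    0.1613 158.9842] shift(before-turn axes) [0.0022 0.0037 0.1316] shift(after-turn axes) [-0.0005 -0.004   0.1316]
```

```bash
python3 -m handwheel '[[[0,0,10.6,0,0,0,1],[0,0,10.6,0,0,0,1],[0,0,10.6,0,0,0,1],[0,0,10.6,0,0,0,1],[0,0,10.6,0,0,0,1],[0,0,10.6,0,0,0,1],[0,0,10.6,0,0,0,1],[0,0,10.6,0,0,0,1],[0,0,10.6,0,0,0,1],[0,0,10.6,0,0,0,1],[0,0,10.6,0,0,0,1],[0,0,10.6,0,0,0,1],[0,0,10.6,0,0,0,1],[0,0,10.6,0,0,0,1],[0,0,10.6,0,0,0,1],[0,0,0,0,-0.004,0.04,1],[0,0,0,0,0,0.04,1],[0,0,0,0,0,0.04,1],[0,0,0,0,0,0,1]]]'
python3 - <<'E'
from h import *
print(sense()["q"]); M=np.array([[1,0,0],[0,-1,0],[0,0,-1.]]); go([.4625,-.2465,.006],rz(0.2).as_matrix()@M)
for n in P: cv2.imwrite(f"pics/a_{n}.png",snapshot(n)[:,:,::-1])
t=cv2.imread("pics/a_top.png")[165:265,315:435];s=cv2.imread("pics/a_scene.png")[150:250,205:325]
cv2.imwrite("pics/a.png",cv2.resize(np.hstack([t,s]),None,fx=3.3,fy=3.3,interpolation=cv2.INTER_CUBIC))
E
```

```text
t: 5.58
tcp_pos: [0.4604, -0.24, 0.1091]
tool_rot: [1.0, 0.004, -0.003, -0.003]
force: [-1.2, 0.2, -0.0]
finger_gap: 1.004
gripper_force: 0.0
[-0.696   0.5761  1.8     0.0002  0.7731  0.8662]
turn [-0.2889  0.3268  0.2857] shift(before-turn axes) [0.0026 0.0071 0.1031] shift(after-turn axes) [0.0021 0.0065 0.1031]
```

View pics/a.png

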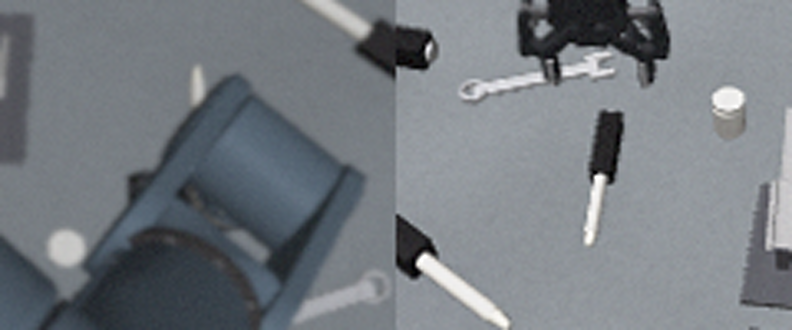

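The picture shows the open fingers straddling the pump's line above the bench, and no bystander in the way: the wrench is at the crop's (540,75) and the capacitor at (728,100). I correct the offset and descend.

```bash
python3 -m handwheel '[[[0,0,0,0.002,0.0065,0.03,1],[0,0,0,0,0,0.03,1],[0,0,0,0,0,0.02,1],[0,0,0,0,0,0,1],[0,0,0,0,0,0,1]]]'
python3 - <<'E'
from h import *
M=np.array([[1,0,0],[0,-1,0],[0,0,-1.]]); go([.4625,-.2465,.005],rz(0.2).as_matrix()@M)
E
```

```text
t: 6.3
tcp_pos: [0.4655, -0.2497, 0.0331]
tool_rot: [1.0, 0.004, 0.001, 0.001]
force: [0.0, -0.6, -0.2]
finger_gap: 1.0
gripper_force: 0.0
turn [ 0.128  -0.1481  0.2545] shift(before-turn axes) [-0.0031 -0.0033  0.028 ] shift(after-turn axes) [-0.003  -0.0033  0.0281]
```

```bash
python3 -m handwheel '[[[0,0,0,-0.003,-0.003,0.014,1],[0,0,0,0,0,0.013,1],[0,0,0,0,0,0,1],[0,0,0,0,0,0,1],[0,0,0,0,0,0,0.6],[0,0,0,0,0,0,0.3],[0,0,0,0,0,0,0],[0,0,0,0,0,0,0],[0,0,0,0,0,0,0],[0,0,0,0,0,0,0],[0,0,0,0,0,0,0]]]' 45
python3 -c "
from h import *
print(sense())"
```

```text
t: 7.68
tcp_pos: [0.4616, -0.2462, 0.0046]
tool_rot: [1.0, 0.004, 0.0, 0.0]
force: [-1.0, -0.2, 5.7]
finger_gap: 0.294
gripper_force: 46.3
{'t': 7.675, 'q': array([-0.7038,  0.7699,  1.8363, -0.    ,  0.5348,  0.8593]), 'qd': array([0.0006, 0.0004, 0.0004, 0.0011, 0.0003, 0.0017]), 'tau': array([  0.1118, -39.4866,  -5.2325,   0.0306,  -0.053 ,   0.0019]), 'tcp_pos': array([ 0.4616, -0.2462,  0.0046]), 'tool_rot': array([1.    , 0.0038, 0.0003, 0.0002]), 'force': array([-1.0172, -0.1606,  5.7151]), 'ft_torque': array([ 0.0283,  0.0521, -0.0202]), 'gripper_force': 46.261993646621704, 'finger_gap': 0.2943285929846681}
```

The opening is 25 mm, so it holds the 26 mm grip. I lift it, move over the rest at height and tilt the nozzle down.

```bash
python3 -m handwheel '[[[0,0,0,0,0,-0.01,0],[0,0,0,0,0,-0.03,0],[0,0,0,0,0,-0.04,0],[0,0,0,0,0,-0.04,0],[0,0,0,0,0,-0.04,0],[0,0,0,0,0,-0.04,0],[0,0,0,0.022,-0.03,-0.011,0],[0,0,0,0.022,-0.04,-0.011,0],[0,0,0,0.022,-0.04,-0.011,0],[0,0,0,0.022,-0.04,-0.011,0],[0,0,0,0.022,-0.04,-0.011,0],[0,-7.5,0,0,0,0,0],[0,-7.5,0,0,0,0,0],[0,-7.5,0,0,0,0,0],[0,-7.5,0,0,0,0,0],[0,-7.5,0,0,0,0,0],[0,-7.5,0,0,0,0,0],[0,0,0,0,0,0,0],[0,0,0,0,0,0,0],[0,0,0,0,0,0,0]]]' 60
cat >> h.py <<'E'
O,MR=restframe([.5611,-.0437,.095],-4.05)
RT=MR@np.diag([1,-1,-1.])
E
python3 - <<'E'
from h import *
print(sense()["q"],sense()["finger_gap"]); go(O+MR@[-.036-.005,0,-.0084+.07],RT)
E
```

```text
t: 10.18
tcp_pos: [0.5696, -0.0552, 0.2607]
tool_rot: [0.924, 0.003, -0.381, 0.002]
force: [-1.0, 0.4, -0.5]
finger_gap: 0.29
gripper_force: 59.4
[-0.2113  0.8043  1.0266 -0.176   2.0747  1.329 ] 0.2898238421796596
turn [ 3.1822 -0.1499  3.1599] shift(before-turn axes) [ 0.07   -0.0104  0.0617] shift(after-turn axes) [ 0.0696 -0.0108  0.0621]
```

```bash
python3 -m handwheel '[[[3.2,-0.15,3.2,0,0,0,0],[0,0,0,0.0232,-0.0036,0.0207,0],[0,0,0,0.0232,-0.0036,0.0207,0],[0,0,0,0.0232,-0.0036,0.0207,0],[0,0,0,0,0,0,0],[0,0,0,0,0,0,0],[0,0,0,0,0,0,0],[0,0,0,0,0,0,0]]]'
python3 - <<'E'
from h import *
go(O+MR@[-.036-.005,0,-.0084+.07],RT)
s=sense();Rt=R.from_quat(s["tool_rot"]).as_matrix();c=s["tcp_pos"]
ims={n:snapshot(n)[:,:,::-1] for n in P}
pan=[]
pt=[c+Rt@np.array([a,0,-.0084]) for a in(.036,.111,.126)]+[c+Rt@np.array([.036,b,-.0214]) for b in(.013,-.013)]
pr=[O+MR@np.array(p) for p in [(0,.015,.011),(0,-.015,.011),(.066,.009,.011),(.066,-.009,.011)]]
for nm,(x0,y0,x1,y1) in(("top",(260,130,365,230)),("scene",(275,150,380,250))):
    k=3.8;im=cv2.resize(ims[nm][y0:y1,x0:x1],None,fx=k,fy=k,interpolation=cv2.INTER_CUBIC)
    for P_,col in((pt,(0,0,255)),(pr,(0,255,0))):
        for q in proj(nm,P_): cv2.circle(im,tuple(int(round(v)) for v in (q-[x0,y0]+.5)*k-.5),2,col,-1)
    pan.append(im)
cv2.imwrite("pics/b.png",np.hstack(pan))
E
```

```text
t: 11.18
tcp_pos: [0.5762, -0.045, 0.1674]
tool_rot: [0.923, -0.033, -0.383, -0.013]
force: [0.1, 0.1, -1.5]
finger_gap: 0.291
gripper_force: 59.4
turn [-0.0066  0.0081 -0.0495] shift(before-turn axes) [-0.0005 -0.0002  0.0003] shift(after-turn axes) [-0.0005 -0.0002  0.0003]
```

View pics/b.png

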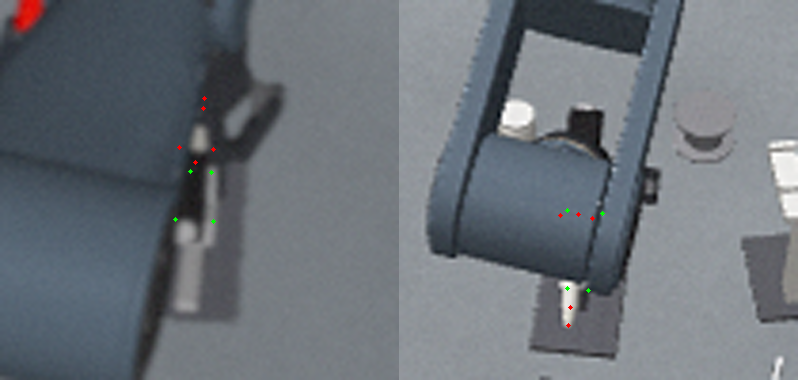

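Both pictures show the pump with its nozzle down over the channel. The nozzle tip is seen at the crop's scene (569,326), where (568,325) was predicted, so the lateral error relative to the channel is under 1 mm. I lower it square to the slope.

```bash
python3 -m handwheel '[[[0,0,0,0,0,0.02,0],[0,0,0,0,0,0.02,0],[0,0,0,0,0,0.012,0],[0,0,0,0,0,0.008,0],[0,0,0,0,0,0.005,0],[0,0,0,0,0,0,0],[0,0,0,0,0,0,0],[0,0,0,0,0,0,0]]]'
python3 - <<'E'
from h import *
go(O+MR@[-.036,0,-.0084],RT);print(RT.T@sense()["force"])
E
```

```text
t: 12.28
tcp_pos: [0.5302, -0.0416, 0.1205]
tool_rot: [0.923, -0.033, -0.383, -0.014]
force: [-0.6, 0.6, -0.9]
finger_gap: 0.291
gripper_force: 59.4
turn [-0.0115  0.0922 -0.0339] shift(before-turn axes) [ 0.004  -0.      0.0045] shift(after-turn axes) [ 0.004  -0.      0.0045]
[ 0.2247 -0.5188  1.0941]
```

Free so far, with the barrel between the walls. Now the last millimetres.

```bash
python3 -m handwheel '[[[0,0,0,0,0,0.0015,0],[0,0,0,0,0,0.0015,0],[0,0,0,0,0,0.001,0],[0,0,0,0,0,0,0],[0,0,0,0,0,0,0],[0,0,0,0,0,0,0]]]'
python3 - <<'E'
from h import *
go(O+MR@[-.036,0,-.0084],RT);print(RT.T@sense()["force"])
E
```

```text
t: 13.02
tcp_pos: [0.527, -0.0413, 0.1176]
tool_rot: [0.923, -0.033, -0.384, -0.014]
force: [0.2, -0.4, -0.3]
finger_gap: 0.29
gripper_force: 59.6
turn [-0.0198  0.1405 -0.027 ] shift(before-turn axes) [0.0042 0.     0.0002] shift(after-turn axes) [0.0042 0.     0.0002]
[0.3956 0.3517 0.044 ]
```

```bash
python3 -m handwheel '[[[0,0,0,0,0,0.0005,0],[0,0,0,0,0,0.0005,0],[0,0,0,0,0,0,0],[0,0,0,0,0,0,0]]]'
python3 - <<'E'
from h import *
go(O+MR@[-.036,0,-.0084],RT);print(RT.T@sense()["force"])
E
python3 -m handwheel '[[[0,0,0,0.001,0,0,0],[0,0,0,0.001,0,0,0],[0,0,0,0.001,0,0,0],[0,0,0,0,0,0,0],[0,0,0,0,0,0,0]]]'
python3 - <<'E'
from h import *
go(O+MR@[-.036,0,-.0084],RT);print(RT.T@sense()["force"])
E
```

```text
t: 13.52
tcp_pos: [0.5269, -0.0413, 0.1174]
tool_rot: [0.923, -0.033, -0.383, -0.014]
force: [3.8, 0.2, 5.6]
finger_gap: 0.287
gripper_force: 60.2
turn [-0.0199  0.0609 -0.0361] shift(before-turn axes) [ 0.0041 -0.      0.    ] shift(after-turn axes) [ 0.0041 -0.      0.    ]
[-1.3385 -0.4537 -6.625 ]
t: 14.15
tcp_pos: [0.5284, -0.0415, 0.1159]
tool_rot: [0.923, -0.033, -0.384, -0.013]
force: [2.6, -0.7, 7.6]
finger_gap: 0.289
gripper_force: 60.5
turn [ 0.0023  0.1711 -0.0508] shift(before-turn axes) [ 0.002  -0.0002 -0.    ] shift(after-turn axes) [ 0.002  -0.0001  0.    ]
[-3.4554  0.5147 -7.2423]
```

```bash
python3 -m handwheel '[[[0,0,0,0.001,0,0,0],[0,0,0,0.001,0,0,0],[0,0,0,0,0,0,0],[0,0,0,0,0,0,0]]]'
python3 - <<'E'
from h import *
go(O+MR@[-.036,0,-.0084],RT);print(RT.T@sense()["force"])
E
python3 -m handwheel '[[[0,0,0,0.001,0,0,0],[0,0,0,0.001,0,0,0],[0,0,0,0,0,0,0],[0,0,0,0,0,0,0]]]'
python3 - <<'E'
from h import *
go(O+MR@[-.036,0,-.0084],RT);print(RT.T@sense()["force"])
E
```

```text
t: 14.65
tcp_pos: [0.5288, -0.0416, 0.1155]
tool_rot: [0.922, -0.033, -0.385, -0.013]
force: [0.4, 0.6, 10.6]
finger_gap: 0.29
gripper_force: 60.6
turn [ 0.0066  0.3559 -0.0595] shift(before-turn axes) [ 0.0014 -0.0002  0.    ] shift(after-turn axes) [ 0.0014 -0.0002  0.    ]
[-7.2592 -0.5886 -7.761 ]
t: 15.15
tcp_pos: [0.5288, -0.0416, 0.1156]
tool_rot: [0.921, -0.033, -0.387, -0.013]
force: [-2.8, 0.4, 14.4]
finger_gap: 0.29
gripper_force: 60.7
turn [ 0.0105  0.6182 -0.0664] shift(before-turn axes) [ 0.0014 -0.0002  0.    ] shift(after-turn axes) [ 0.0014 -0.0002  0.    ]
[-12.1474  -0.16    -8.21  ]
```

The x force rises to 12 N with no further motion, so the shoulder is on its stop, within 1.4 mm of where it was predicted. I ease off the push, release and retreat.

```bash
python3 -m handwheel '[[[0,0,0,-0.0015,0,-0.0007,0],[0,0,0,0,0,0,0],[0,0,0,0,0,0,0.4],[0,0,0,0,0,0,0.6],[0,0,0,0,0,0,1],[0,0,0,0,0,0,1],[0,0,0,0,0,0,1],[0,0,0,0,0,0,1],[0,0,0,0,0,-0.01,1],[0,0,0,0,0,-0.03,1],[0,0,0,0,0,-0.04,1],[0,0,0,0,0,-0.04,1],[0,0,0,0,0,-0.04,1],[0,0,0,0,0,0,1]]]'
python3 - <<'E'
from h import *
s=sense();print(s["q"])
# regrasp: tool z = pump x (rest x), tool y = +-rest y ; TCP 30 mm from the tail end
for sg in(1,-1):
    Y=sg*MR[:,1];Z=MR[:,0];Rg=np.c_[np.cross(Y,Z),Y,Z];print(Rg[:,0]);go(O+MR@[-.085+.030-.09,0,0],Rg)
E
```

```text
t: 16.9
tcp_pos: [0.6461, -0.05, 0.2284]
tool_rot: [0.924, -0.033, -0.38, -0.013]
force: [-0.0, -0.4, 0.7]
finger_gap: 1.001
gripper_force: 0.0
[-0.2053  0.9565  0.771  -0.1166  2.1866  1.4084]
[-0.7053  0.0499 -0.7071]
turn [126.9435  -0.1116 127.5794] shift(before-turn axes) [-0.1117 -0.0002  0.1541] shift(after-turn axes) [ 0.1546  0.0002 -0.111 ]
[ 0.7053 -0.0499  0.7071]
turn [ 0.0789 89.7137 -0.0273] shift(before-turn axes) [-0.1117 -0.0002  0.1541] shift(after-turn axes) [-0.1546 -0.0002 -0.111 ]
```

```bash
python3 -m handwheel '[[[0,9.97,0,0,0,0,1],[0,9.97,0,0,0,0,1],[0,9.97,0,0,0,0,1],[0,9.97,0,0,0,0,1],[0,9.97,0,0,0,0,1],[0,9.97,0,0,0,0,1],[0,9.97,0,0,0,0,1],[0,9.97,0,0,0,0,1],[0,9.97,0,0,0,0,1],[0,0,0,0,0,-0.037,1],[0,0,0,0,0,-0.037,1],[0,0,0,0,0,-0.037,1],[0,0,0,-0.03,0,0,1],[0,0,0,-0.03,0,0,1],[0,0,0,-0.03,0,0,1],[0,0,0,-0.03,0,0,1],[0,0,0,0,0,0,1],[0,0,0,0,0,0,1],[0,0,0,0,0,0,1]]]'
python3 - <<'E'
from h import *
s=sense();print(s["q"])
Y=-MR[:,1];Z=MR[:,0];Rg=np.c_[np.cross(Y,Z),Y,Z];go(O+MR@[-.085+.030-.09,0,0],Rg)
ims={n:snapshot(n)[:,:,::-1] for n in P};pan=[]
pr=[O+MR@np.array(p) for p in [(-.085,.013,.013),(-.085,-.013,.013),(0,.013,.013),(0,-.013,.013),(.09,0,0)]]
for nm,(x0,y0,x1,y1) in(("top",(260,140,365,240)),("scene",(275,140,380,240))):
    k=3.8;im=cv2.resize(ims[nm][y0:y1,x0:x1],None,fx=k,fy=k,interpolation=cv2.INTER_CUBIC)
    for q in proj(nm,pr): cv2.circle(im,tuple(int(round(v)) for v in (q-[x0,y0]+.5)*k-.5),2,(0,255,0),-1)
    pan.append(im)
cv2.imwrite("pics/c.png",np.hstack(pan))
E
```

```text
t: 19.27
tcp_pos: [0.4874, -0.0309, 0.245]
tool_rot: [0.948, -0.023, 0.316, -0.01]
force: [-0.7, 0.1, 0.4]
finger_gap: 1.0
gripper_force: 0.0
[-0.4691  0.1973  2.2166  1.1176  0.3118  0.1372]
turn [-2.7441  8.2099  0.1787] shift(before-turn axes) [-0.051   0.0083  0.0208] shift(after-turn axes) [-0.0535  0.0076  0.0137]
```

View pics/c.png

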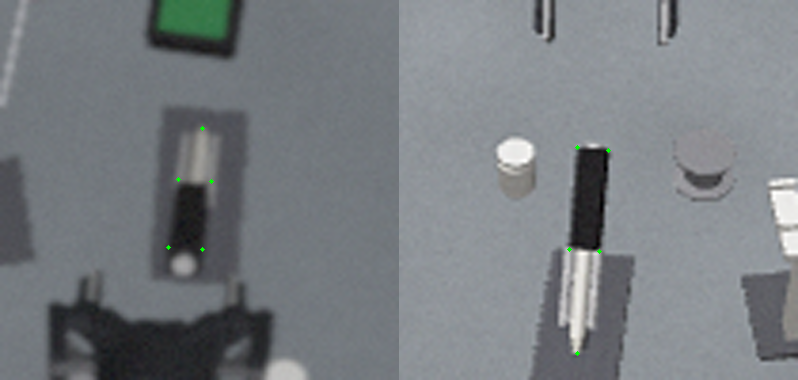

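The pump lies in the rest with its shoulder on the stop: in the scene crop the grip's front is at (585,250), on the green dots, and the nozzle tip is at (577,353). Pointing fully along the axis runs joint 5 towards 0, so I will take the tail at 10° forward of vertical and tilt back at the holder instead.

```bash
cat >> h.py <<'E'
RG=RT@R.from_euler("y",55,degrees=True).as_matrix()
TG=O+MR@[-.067,0,0]+.012*RG[:,2]
E
python3 - <<'E'
from h import *
print(TG,RG[:,2]);go(TG-.08*RG[:,2],RG)
E
```

```text
[ 0.5159 -0.0405  0.1306] [ 0.1732 -0.0123 -0.9848]
turn [ -2.6002 -26.7633   1.0077] shift(before-turn axes) [-0.0089  0.0095  0.0373] shift(after-turn axes) [0.0091 0.0078 0.0377]
```

```bash
python3 -m handwheel '[[[-0.65,-6.7,0.25,0,0,0,1],[-0.65,-6.7,0.25,0,0,0,1],[-0.65,-6.7,0.25,0,0,0,1],[-0.65,-6.7,0.25,0,0,0,1],[0,0,0,0,0,0,1],[0,0,0,0,0,0,1],[0,0,0,0,0,0,1]]]' 80
python3 - <<'E'
from h import *
print(sense()["q"]);go(TG-.08*RG[:,2],RG)
E
```

```text
t: 20.25
tcp_pos: [0.488, -0.0209, 0.2433]
tool_rot: [0.989, -0.024, 0.147, -0.016]
force: [-0.1, -0.1, 0.2]
finger_gap: 0.998
gripper_force: 0.0
[-0.3495  0.2289  1.9596  0.1941  0.6908  1.1354]
turn [-2.5125 -6.88    1.0957] shift(before-turn axes) [0.0045 0.0193 0.0362] shift(after-turn axes) [0.0092 0.0176 0.0361]
```

```bash
python3 -m handwheel '[[[-2.5,-6.9,1.1,0,0,0,1],[0,0,0,0.005,0.009,0.018,1],[0,0,0,0.004,0.0085,0.018,1],[0,0,0,0,0,0,1],[0,0,0,0,0,0,1],[0,0,0,0,0,0,1]]]'
python3 - <<'E'
from h import *
print(sense()["q"]);go(TG,RG)
E
```

```text
t: 21.0
tcp_pos: [0.5031, -0.0396, 0.2108]
tool_rot: [0.996, -0.035, 0.088, 0.003]
force: [0.7, -0.8, -0.7]
finger_gap: 0.999
gripper_force: 0.0
[-0.3269  0.3362  1.8786  0.0638  0.757   1.2715]
turn [ 0.0398 -0.1045  0.0287] shift(before-turn axes) [-0.0014 -0.0001  0.0812] shift(after-turn axes) [-0.0012 -0.0001  0.0812]
```

```bash
python3 -m handwheel '[[[0,0,0,-0.0012,0,0.03,1],[0,0,0,0,0,0.03,1],[0,0,0,0,0,0.021,1],[0,0,0,0,0,0,1],[0,0,0,0,0,0,1],[0,0,0,0,0,0,0.6],[0,0,0,0,0,0,0.4],[0,0,0,0,0,0,0],[0,0,0,0,0,0,0],[0,0,0,0,0,0,0],[0,0,0,0,0,0,0]]]' 80
python3 - <<'E'
from h import *
s=sense();go(TG,RG);print(s["q"],s["force"],s["ft_torque"])
E
```

```text
t: 22.38
tcp_pos: [0.5162, -0.0408, 0.1308]
tool_rot: [0.996, -0.035, 0.088, 0.003]
force: [-2.4, -0.1, 5.8]
finger_gap: 0.288
gripper_force: 78.5
turn [ 0.0415 -0.0886  0.0199] shift(before-turn axes) [-0.0003 -0.0003  0.0001] shift(after-turn axes) [-0.0003 -0.0003  0.0001]
[-0.3199  0.4937  1.9245  0.0809  0.554   1.2561] [-2.4325 -0.1255  5.8354] [ 0.035   0.1665 -0.0623]
```

Gripped at the tail, opening 24.5 mm. I lift square out of the channel, then go up and tilt the pump to vertical.

```bash
python3 - <<'E'
from h import *
w=RT.T@(sense()["tcp_pos"]-O);np.save("w.npy",w);print("w",w)
E
cat >> h.py <<'E'
HT=rz(1.6).as_matrix()@np.array([[0,0,-1],[0,-1,0],[-1,0,0.]])
RH=HT@R.from_euler("y",55,degrees=True).as_matrix()
SEAT=np.array([.5372,.2833,.135])
def hang(dx=0,dy=0,dz=0): return SEAT+HT@np.load("w.npy")+rz(1.6).apply([dx,dy,dz])
E
python3 -m handwheel '[[[0,0,0,0.004,0,-0.003,0],[0,0,0,0.012,0,-0.0084,0],[0,0,0,0.02,0,-0.014,0],[0,0,0,0.02,0,-0.014,0],[0,0,0,0,0,-0.03,0],[0,0,0,0,0,-0.04,0],[0,0,0,0,0,-0.04,0],[0,0,0,0,0,-0.04,0],[0,-7.5,0,0,0,0,0],[0,-7.5,0,0,0,0,0],[0,-7.5,0,0,0,0,0],[0,-7.5,0,0,0,0,0],[0,-7.5,0,0,0,0,0],[0,-7.5,0,0,0,0,0],[0,0,0,0,0,0,0],[0,0,0,0,0,0,0]]]'
python3 - <<'E'
from h import *
s=sense();print(s["q"],s["finger_gap"]);print("target",hang(dz=.12));go(hang(dz=.12),RH)
E
```

```text
w [-0.0571  0.0003  0.0065]
t: 24.38
tcp_pos: [0.538, -0.0422, 0.3263]
tool_rot: [0.953, -0.034, -0.3, -0.01]
force: [-0.1, -0.1, -0.7]
finger_gap: 0.29
gripper_force: 78.6
[-0.2333  0.6113  1.1495 -0.1019  1.9814  1.3964] 0.2895960398137145
target [0.5307 0.2828 0.3121]
turn [-3.1972 -0.1137 -4.6392] shift(before-turn axes) [-0.0167 -0.3237  0.0287] shift(after-turn axes) [ 0.0096 -0.3251  0.0106]
```

```bash
python3 -m handwheel '[[[-3.2,-0.1,-4.6,0,0,0,0],[0,0,0,0,-0.02,0,0],[0,0,0,0,-0.04,0,0],[0,0,0,0,-0.045,0,0],[0,0,0,0,-0.045,0,0],[0,0,0,0,-0.045,0,0],[0,0,0,0,-0.045,0,0],[0,0,0,0,-0.045,0,0],[0,0,0,0.0096,-0.04,0.0106,0],[0,0,0,0,0,0,0],[0,0,0,0,0,0,0],[0,0,0,0,0,0,0]]]'
python3 - <<'E'
from h import *
s=sense();print(s["q"],s["finger_gap"]);go(hang(dz=.12),RH)
E
```

```text
t: 25.88
tcp_pos: [0.5312, 0.2819, 0.313]
tool_rot: [0.954, 0.012, -0.301, 0.004]
force: [-0.1, -0.9, -0.7]
finger_gap: 0.292
gripper_force: 78.7
[0.2407 0.6979 1.0157 0.136  2.0242 1.808 ] 0.29209051971195216
turn [-0.0502 -0.0122 -0.1226] shift(before-turn axes) [ 0.0001 -0.0009  0.001 ] shift(after-turn axes) [ 0.0001 -0.0009  0.001 ]
```

```bash
cat > look.py <<'E'
import sys
from h import *
s=sense();Rt=R.from_quat(s["tool_rot"]).as_matrix()@R.from_euler("y",-55,degrees=True).as_matrix();sh=s["tcp_pos"]-Rt@np.load("w.npy")
print("shoulder est",sh,"in seat frame",rz(-1.6).apply(sh-SEAT)*1e3,"axis",Rt[:,0])
ims={n:snapshot(n)[:,:,::-1] for n in P};pan=[]
pt=[sh+Rt@np.array(a) for a in[(0,0,0),(.075,0,0),(.09,0,0),(0,.013,-.013),(0,-.013,-.013),(0,.013,.013),(0,-.013,.013)]]
pr=[SEAT+rz(1.6).apply(p) for p in [(-.026,-.0095,0),(-.026,.0095,0),(.018,-.0095,0),(.018,.0095,0),(-.026,.026,0),(-.026,-.026,0),(.05,-.026,0),(.05,.026,0)]]
for nm,(x0,y0,x1,y1) in(("top",(150,110,250,230)),("scene",(380,110,480,230))):
    k=4;im=cv2.resize(ims[nm][y0:y1,x0:x1],None,fx=k,fy=k,interpolation=cv2.INTER_CUBIC)
    for P_,col in((pt,(0,0,255)),(pr,(0,255,0))):
        for q in proj(nm,P_): cv2.circle(im,tuple(int(round(v)) for v in (q-[x0,y0]+.5)*k-.5),2,col,-1)
    pan.append(im)
cv2.imwrite(f"pics/{sys.argv[1]}.png",np.hstack(pan))
E
python3 look.py d
```

```text
shoulder est [0.5377 0.2823 0.2559] in seat frame [  0.5021  -0.9893 120.8795] axis [ 0.0002 -0.0005 -1.    ]
```

View pics/d.png

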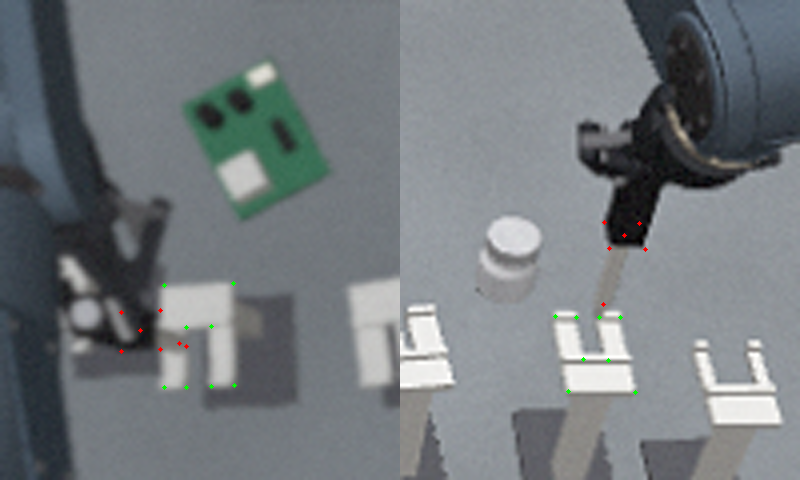

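The scene crop shows the pump upright with its nozzle tip at (603,303), above the slot of the middle holder, whose mouth lies between (577,317) and (600,317). Predicted and seen edges agree within about 1 mm. I start lowering in stages.

```bash
python3 -m handwheel '[[[0,0,0,0.0057,-0.001,0.0082,0],[0,0,0,0.0057,0,0.0082,0],[0,0,0,0.0057,0,0.0082,0],[0,0,0,0.0057,0,0.0082,0],[0,0,0,0.0057,0,0.0082,0],[0,0,0,0,0,0,0],[0,0,0,0,0,0,0]]]'
python3 - <<'E'
from h import *
s=sense();print(s["force"],s["ft_torque"]);go(hang(dz=.02),RH)
E
```

```text
t: 26.85
tcp_pos: [0.5309, 0.2838, 0.2624]
tool_rot: [0.954, 0.013, -0.301, 0.004]
force: [-0.8, -0.2, -0.3]
finger_gap: 0.289
gripper_force: 78.7
[-0.7671 -0.2061 -0.2682] [ 0.0228 -0.4113  0.0334]
turn [-0.0031  0.0366 -0.0302] shift(before-turn axes) [0.0286 0.0009 0.0413] shift(after-turn axes) [0.0286 0.0009 0.0413]
```

```bash
python3 -m handwheel '[[[0,0,0,0.0057,0.0005,0.0082,0],[0,0,0,0.0057,0,0.0082,0],[0,0,0,0.0057,0,0.0082,0],[0,0,0,0.0057,0,0.0082,0],[0,0,0,0,0,0,0],[0,0,0,0,0,0,0]]]'
python3 - <<'E'
from h import *
s=sense();print(s["force"],s["ft_torque"]);go(hang(),RH)
E
python3 look.py e
```

```text
t: 27.6
tcp_pos: [0.5308, 0.2832, 0.2223]
tool_rot: [0.954, 0.013, -0.301, 0.004]
force: [-0.0, 0.7, -1.5]
finger_gap: 0.29
gripper_force: 78.7
[-0.0076  0.6702 -1.5339] [ 0.0154 -0.4083  0.0153]
turn [-0.0031  0.0459 -0.0337] shift(before-turn axes) [0.0173 0.0004 0.0248] shift(after-turn axes) [0.0173 0.0004 0.0248]
shoulder est [0.5372 0.2837 0.1652] in seat frame [ 0.0427  0.349  30.2324] axis [-0.0008 -0.0003 -1.    ]
```

View pics/e.png

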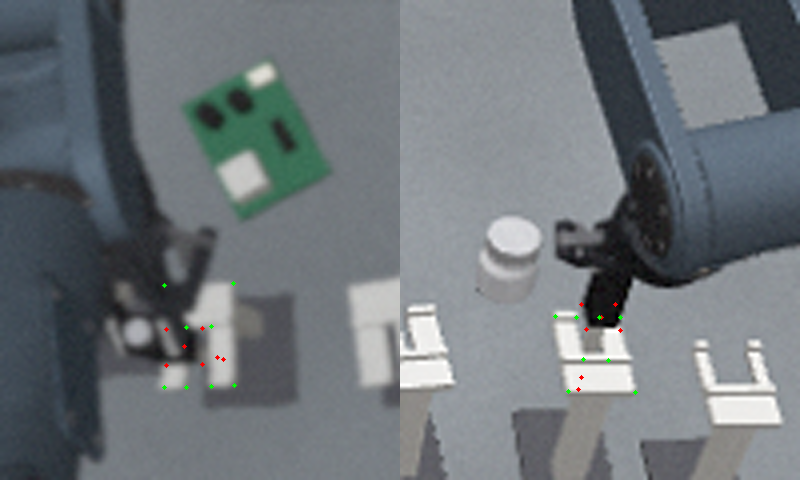

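The scene crop shows the barrel inside the middle slot at (593,340), with the grip still above the fork. I lower it to just above the seat, then by feel.

```bash
python3 -m handwheel '[[[0,0,0,0.0057,0,0.0082,0],[0,0,0,0.0057,0,0.0082,0],[0,0,0,0.0029,0,0.0041,0],[0,0,0,0,0,0,0],[0,0,0,0,0,0,0],[0,0,0,0,0,0,0]]]'
python3 -m handwheel '[[[0,0,0,0.0006,0,0.0008,0],[0,0,0,0.0006,0,0.0008,0],[0,0,0,0.0006,0,0.0008,0],[0,0,0,0,0,0,0],[0,0,0,0,0,0,0]]]'
```

```text
t: 28.45
tcp_pos: [0.5308, 0.2832, 0.1976]
tool_rot: [0.954, 0.013, -0.301, 0.004]
force: [-0.8, 0.2, -1.2]
finger_gap: 0.287
gripper_force: 78.7
t: 29.08
tcp_pos: [0.5306, 0.2831, 0.1942]
tool_rot: [0.953, 0.013, -0.301, 0.004]
force: [-0.4, -0.7, -0.9]
finger_gap: 0.293
gripper_force: 78.7
```

```bash
python3 -m handwheel '[[[0,0,0,0.0006,0,0.0008,0],[0,0,0,0,0,0,0],[0,0,0,0,0,0,0]]]'
python3 -c "
from h import *
go(hang(),RH)"
```

```text
t: 29.45
tcp_pos: [0.5307, 0.2831, 0.1933]
tool_rot: [0.953, 0.013, -0.301, 0.004]
force: [0.3, 0.0, -0.9]
finger_gap: 0.288
gripper_force: 78.7
turn [-0.0002  0.0545 -0.0391] shift(before-turn axes) [0.0006 0.0003 0.001 ] shift(after-turn axes) [0.0006 0.0003 0.001 ]
```

```bash
python3 -m handwheel '[[[0,0,0,0.0006,0,0.0008,0],[0,0,0,0,0,0,0],[0,0,0,0,0,0,0]]]'
```

```text
t: 29.82
tcp_pos: [0.5307, 0.2831, 0.1922]
tool_rot: [0.953, 0.013, -0.301, 0.004]
force: [-0.1, -0.1, -1.4]
finger_gap: 0.289
gripper_force: 78.8
```

```bash
python3 -m handwheel '[[[0,0,0,0.0006,0,0.0008,0],[0,0,0,0,0,0,0],[0,0,0,0,0,0,0]]]'; python3 -c "
from h import *
print(sense()['ft_torque']);go(hang(),RH)"
```

```text
t: 30.2
tcp_pos: [0.5307, 0.2832, 0.1921]
tool_rot: [0.953, 0.013, -0.301, 0.004]
force: [0.1, -0.2, 4.2]
finger_gap: 0.291
gripper_force: 79.2
[-0.0905  0.2321  0.0936]
turn [-0.0023  0.0585 -0.0288] shift(before-turn axes) [-0.      0.0003  0.    ] shift(after-turn axes) [-0.      0.0003  0.    ]
```

Contact came at exactly the predicted seat height. I press a touch more to square it, release, and back out along the fingers.

```bash
python3 -m handwheel '[[[0,0,0,0.0003,0,0.0004,0],[0,0,0,0,0,0,0],[0,0,0,0,0,0,0.35],[0,0,0,0,0,0,0.5],[0,0,0,0,0,0,1],[0,0,0,0,0,0,1],[0,0,0,0,0,0,1],[0,0,0,0,0,0,1],[0,0,0,0,0,-0.01,1],[0,0,0,0,0,-0.03,1],[0,0,0,0,0,-0.04,1],[0,0,0,0,0,-0.04,1],[0,0,0,0,0,-0.05,1],[0,0,0,0,0,-0.05,1],[0,0,0,0,0,0,1],[0,0,0,0,0,0,1]]]'
python3 - <<'E'
from h import *
ims={n:snapshot(n)[:,:,::-1] for n in P};pan=[]
pt=[SEAT+rz(1.6).apply((a,b,c)) for a in(-.013,.013) for b in(-.013,.013) for c in(0,.085)]+[SEAT-[0,0,.09]]
for nm,(x0,y0,x1,y1) in(("top",(150,110,250,230)),("scene",(380,110,480,230))):
    k=4;im=cv2.resize(ims[nm][y0:y1,x0:x1],None,fx=k,fy=k,interpolation=cv2.INTER_CUBIC)
    for q in proj(nm,pt): cv2.circle(im,tuple(int(round(v)) for v in (q-[x0,y0]+.5)*k-.5),2,(0,255,0),-1)
    pan.append(im)
cv2.imwrite("pics/f.png",np.hstack(pan))
E
```

```text
t: 32.2
tcp_pos: [0.6568, 0.2866, 0.3701]
tool_rot: [0.953, 0.013, -0.302, 0.004]
force: [0.4, -0.5, -0.1]
finger_gap: 1.0
gripper_force: 0.0
```

View pics/f.png

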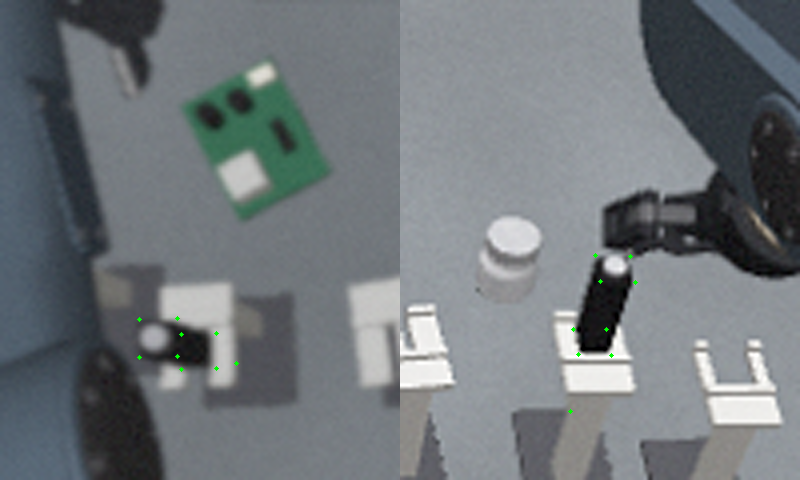

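The pump hangs upright in the middle holder. In the scene crop the grip stands between the lips at (593,350), its tail button is at (615,264), on the prediction, and the gripper is clear. I hand in.

```bash
python3 -c "
from station import *
print(sign_off())"
```

```text
the job is handed in; nothing more can be done
None
```

The pump was laid in the rest against its stop, let go, retaken by the tail and hung upright in the 19 mm fork holder, then handed in at about 32 s; the last pictures show it hanging there with the gripper clear, but the judge's result was not shown to me.

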